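# Reset the bench gas shut-off with its key

## Robot

A 6-joint arm with a two-finger parallel gripper is mounted at the origin on the work surface. World frame = base frame: x ahead of the robot, y to its left, z up, the work surface at z = 0. Lengths are in mm, angles in rad, forces in N, time in s.
With the tool pointing down it reaches from about 275 to 825 mm from the base axis. Payload 4.9 kg.
Tool frame: the origin (TCP) lies midway between the tips of the shut fingers; the grasp point (between the pads) lies hold_point_z behind it (hold_point_z is the distance from the TCP to the grasp point, in mm); z points along the fingers, y is the line along which they close (so a half turn about z gives the same grasp; the last joint's range is limited). The gripper opens to 85 mm and grips with 20 to 120 N. Pads are 22 mm wide; open, the fingers measure 114 mm over their backs; the gripper's body (76 mm by 85 mm) begins 54 mm behind the grasp point. The pads swing forward as they close: fully open they stand 13 mm farther back than shut.
Start: joints at [0.997, 0.326, -0.193, 1.052, 0, 1.437], TCP at [234.164, 497.68, 231.281] pointing down, gripper open.
Joint ranges: [-2.65, 2.65], [-0.97, 1.79], [-1.3, 1.35], [-1.93, 2.1], [-1.47, 1.37], [-3.14, 3.14]. Speed limits (rad/s): [2.57, 2.57, 3.14, 3.14, 3.14, 3.14].

## Interface

Orientations are given as a unit quaternion [x, y, z, w].
In Python, from plant import * gives the robot as it stands.
- The arm moves only by the tool move_arm, never from a script. Its argument "targets" is a list of rows, each a list of 5 numbers: the closure, from -1 (fully open) to 1 (shut), so that 0 is half open, then the shift along the tool's x, y, z in mm, then the turn about the tool's z in rad. In form: [[gripper, dx, dy, dz, spin], ...]. A call has 1 to 20 rows; each row is the pose to reach, as a shift and turn from the pose commanded when the call began, along the tool's axes at that moment; what a row does not reach only later rows make up. A row lasts 1/10 s, in which the tool goes at most 50 mm and 8.59 degrees, less where a joint would pass 70% of its speed; a pose out of reach is approached as far as the arm can. A call with a gripper value outside its range is refused whole. The fingers move at their own pace and stop on an object; "force" is the grip in N (left out, the last holds). Time passes only in rows, so rows that repeat a pose let the fingers close. It gives the time, the measured TCP pose, the force, the opening and the grip force at its end, in the units of the state.
- sense(): the state, without advancing time (a new reading comes with each control period).
- capture(name): name is "scene" or "side" or "wrist"; returns a dict with "frame" (420x560x3 uint8, red, green, blue), "intrinsics" (3x3 intrinsics, pixels), "dist" ([k1, k2, p1, p2, k3] as OpenCV has them; the pictures are not rectified), "T" (4x4, takes a point from camera to world coordinates); the wrist camera has in their place "tool_from_camera" (4x4, takes a point from camera to tool coordinates, whose origin is the TCP and whose axes are the flange's). Camera axes: x right, y down, z forward; pixel columns grow to the right and rows downward; lengths in mm; the calibration is good to about 2 mm. A picture is of the moment at which its call begins: read the wrist's pose just before it. There is no depth.
- finish_job(): hands the job in; it is judged then, once.
The state is a dict: "clock": time; "joint_pos": joint angles; "joint_velocities": joint speeds; "effort": joint torques, N m; "position": TCP position; "tcp_rot": TCP orientation; "force": force on the tool from outside, world axes, zero at the start; "ft_torque": the same for the moment, N m; "grip_width": opening from 0.0 (shut) to 1.0 (fully open); "finger_force": force on a finger pad.
Only numpy, scipy, OpenCV 4.12 (cv2) and the standard library are available. Lean on these libraries where they do the work, as an engineer would, in place of code of your own. Each camera call takes 0.05 s, during which the arm holds its last target. There are 200 camera calls.

## Task

The gas shut-off box on the lab bench has tripped and has to be reset with its key. Take the flat-headed switch key from the key block, push it fully home into the key switch on top of the box, turn it clockwise firmly up against its stop and back home again without ever forcing it, then draw it out and stand it back in its socket in the block, down on its shoulder. Leave everything else on the bench as it is.

Things in the scene. Friction and masses are not known exactly. Their poses are not given: they have to be found in the camera images.
- console: Gas shut-off box, grey painted steel, 170 (x) x 270 (y) x 70 mm high, fixed. Origin: centre of its underside; z up. On its top: the key switch, and an emergency-stop mushroom button (top 103 mm above the bench, 117 mm to the +y side of the switch) and lamps, not used here.
- keyhole (a point): Centre of the keyhole, on the face of the key switch: a steel bezel 38 mm across on the box top, its face 75 mm above the bench. Axes as the box, z up out of the lock. Round bore 9 mm across for the shank, with a slot (8 mm wide in the bezel, 6 mm in the plug) reaching 12.7 mm from the axis to the box's +x. 18 mm deep: the key is home with its shoulder flush on the face (key origin here, key x along box x).
- plug (a joint): Angle of the switch's brass plug (rad), turned by the key: 0 home (it goes no further back), growing clockwise seen from above; stays where left, friction 0.015 N m. Key play in it 0.15 rad either way. The bit turns under the 5 mm bezel only with the key within 4 mm of home, and lifts out only within 0.15 rad of the home angle.
- contact (a joint): Sprung contact that ends the turn (rad): 0 until the key's bit meets it, made above 0.07, solid stop at 0.12. The key meets it at 0.55 to 1.3 rad of turn: it differs from switch to switch and cannot be seen. It resists with 0.05 N m when met, 0.10 at the solid stop. The switch is damaged when the key bears on it with 40 N in all (about 0.2 N m of turning).
- key: Switch key, about 50 g, upright on its shoulder in either socket of the key block, its x along the block's x. Round shank 7 mm across, 18 mm long, below a round shoulder 20 mm across, 4 mm thick; above it a neck 9 mm across and a flat black plastic head. Origin: on the axis at the underside of the shoulder; z up to the head, x towards the bit.
- key_head (a point): Middle of the key's head, 26 mm above the key's origin; axes as the key. The head is 28 mm wide (x), 10 mm thick (y: grip it across this) and spans 10 to 42 mm above the origin. A small nib on its +x edge stands over the bit.
- key_tip (a point): Lower end of the key's shank, 18 mm below its origin; axes as the key. A single flat bit, 4 mm thick (y) with a rounded lower edge, reaches from the shank to 11.5 mm from the axis towards +x, over the lowest 8.5 mm.
- keyblock: Key block: white plastic block 116 (x) x 50 (y) x 32 mm high, fixed, with two equal sockets in its top, one holding the switch key and the other a plain T-handled panel key (not used). Origin: centre of its underside, z up.
- socket0 (a point): Axis of a key standing in the socket nearer the block's -x end (29 mm from the block's middle), on the block's top face, 32 mm above the bench; axes as the block. The rectangular socket, 24 mm deep and 11 mm wide, runs from 6 mm to -x to 14 mm to +x of this point: a key goes in with its bit to +x, 2 mm play all round, until its shoulder rests on the block.
- socket1 (a point): The same for the other socket, 21 mm to +x of the block's middle.
- panel_key: The T-handled panel key in the other socket: square shank, shoulder 20 mm across, steel cross bar 46 mm long (along y), its top 36 mm above the block. Origin on its axis under the shoulder. To be left where it is.
- amber_tall: Tall amber bottle, 68 mm across, 160 mm high, on the bench beyond the box. Origin: underside. To be left where it is.
- amber_short: Amber jar, 60 mm across, 130 mm high, beyond the key block. Origin: underside. To be left where it is.
- tin: Steel tin, 96 mm across, 120 mm high, at the left front. Origin: underside. To be left where it is.
- white_bottle: White plastic bottle, 54 mm across, 140 mm high, at the left. Origin: underside. To be left where it is.
- vial: Small glass vial, 26 mm across, 45 mm high, beside the +x end of the key block (its centre 27 to 42 mm from that end). Origin: underside. To be left where it is.
- spatula: Spatula 200 mm long lying on the bench between the robot and the key block. Origin: underside. To be left where it is.
- pen_cup: Black pen cup, 76 mm across, 95 mm high, pens to 155 mm, at the right. Origin: underside. To be left where it is.
Mind the look-alikes: they are no part of the job. What is shaped like the key but pink or red is not meant.

How it is judged:
By the outcome, as a careful person would: the job done as asked, in the order asked, and still so for the second after the job is handed in, with the robot touching nothing.
It also fails if it takes over 67 s, if anything falls off the work surface, if the arm or the gripper's body presses on something with over 40 N, if the wrist force passes 120 N, or if a joint passes its speed limit or range.

## Working session

There is one attempt and no reset: what is moved stays moved. The work goes in short steps, Python scripts to look and compute and a tool call to move; the robot and the scene stay as the last step left them, time stands still between calls to the robot, and variables do not carry over. Pictures are saved under pics/ and viewed, at most 10 in all, crops included, and the job is handed in when it is done.

Besides the shell and the picture viewer there is one more tool, called after "Request:" as a command line: name --pt "numbers of a row" for each row, then --argument value for the rest. move_arm: Moves the arm, as the interface text tells. Its arguments: {"type":"object","properties":{"targets":{"type":"array","items":{"type":"array","items":{"type":"number"}}},"force":{"type":"number"}},"required":["targets"]}

```bash
mkdir -p pics; ls; cat > h.py <<'E'
from plant import *
import numpy as np, cv2
from scipy.spatial.transform import Rotation as R
def ray(c,uv,T):
    p=cv2.undistortPoints(np.array([[uv]],float),np.array(c["intrinsics"]),np.array(c["dist"]))[0,0]
    T=np.array(T); d=T[:3,:3]@np.array([p[0],p[1],1]); return T[:3,3],d/np.linalg.norm(d)
def atz(c,uv,z,T):
    o,d=ray(c,uv,T); return o+d*(z-o[2])/d[2]
def proj(c,P,T):
    Ti=np.linalg.inv(np.array(T)); q=cv2.projectPoints(np.array(P,float).reshape(-1,3),cv2.Rodrigues(Ti[:3,:3])[0],Ti[:3,3],np.array(c["intrinsics"]),np.array(c["dist"]))[0]
    return q[:,0]
def tool():
    s=sense(); T=np.eye(4); T[:3,:3]=R.from_quat(s["tcp_rot"]).as_matrix(); T[:3,3]=s["position"]; return T
def wristT(tT,c): return tT@np.array(c["tool_from_camera"])
def save(n,f): cv2.imwrite("pics/"+n+".png",cv2.cvtColor(f,cv2.COLOR_RGB2BGR))
E
python3 - <<'E'
from h import *
import pickle
s=sense(); print({k:np.round(v,3) for k,v in s.items()})
tT=tool(); print(tT.round(3))
try: print(hold_point_z)
except Exception as e: print(e)
d={n:capture(n) for n in("scene","side","wrist")}
d["tT"]=tT; pickle.dump(d,open("d0.pkl","wb"))
for n in("scene","side","wrist"): save(n+"0",d[n]["frame"])
for n in("scene","side"): print(np.array(d[n]["T"]).round(2))
print(d["wrist"]["tool_from_camera"])
E
```

```text
pics
{'clock': np.float64(0.0), 'joint_pos': array([ 0.997,  0.327, -0.194,  1.052,  0.   ,  1.437]), 'joint_velocities': array([ 0.   , -0.001, -0.001,  0.   ,  0.001,  0.   ]), 'effort': array([ 1.0000e-03, -4.4340e+01,  2.6244e+01,  1.6000e-02,  0.0000e+00,
       -0.0000e+00]), 'position': array([233.851, 497.192, 230.522]), 'tcp_rot': array([ 0.218,  0.976, -0.001, -0.   ]), 'force': array([ 1.068, -0.21 ,  0.557]), 'ft_torque': array([-0.018,  0.035, -0.031]), 'finger_force': np.float64(0.0), 'grip_width': np.float64(0.999)}
[[-9.05000e-01  4.26000e-01 -1.00000e-03  2.33851e+02]
 [ 4.26000e-01  9.05000e-01 -1.00000e-03  4.97192e+02]
 [ 0.00000e+00 -2.00000e-03 -1.00000e+00  2.30522e+02]
 [ 0.00000e+00  0.00000e+00  0.00000e+00  1.00000e+00]]
18.700000000000003
[[ 1.00000e-02  6.80000e-01 -7.40000e-01  1.29317e+03]
 [ 1.00000e+00 -1.00000e-02  1.00000e-02  1.51800e+01]
 [ 0.00000e+00 -7.40000e-01 -6.80000e-01  7.83660e+02]
 [ 0.00000e+00  0.00000e+00  0.00000e+00  1.00000e+00]]
[[ 9.7000e-01 -1.6000e-01  1.9000e-01  2.7728e+02]
 [-2.5000e-01 -6.6000e-01  7.1000e-01 -9.7466e+02]
 [ 1.0000e-02 -7.4000e-01 -6.8000e-01  1.0570e+03]
 [ 0.0000e+00  0.0000e+00  0.0000e+00  1.0000e+00]]
[[-1.06341681e-03 -9.64316334e-01 -2.64750593e-01  6.71307931e+01]
 [ 9.99999425e-01 -1.06288046e-03 -1.45280931e-04  7.57384823e-01]
 [-1.41301457e-04 -2.64750596e-01  9.64316910e-01 -1.42513452e+02]
 [ 0.00000000e+00  0.00000000e+00  0.00000000e+00  1.00000000e+00]]
```

View pics/scene0.png

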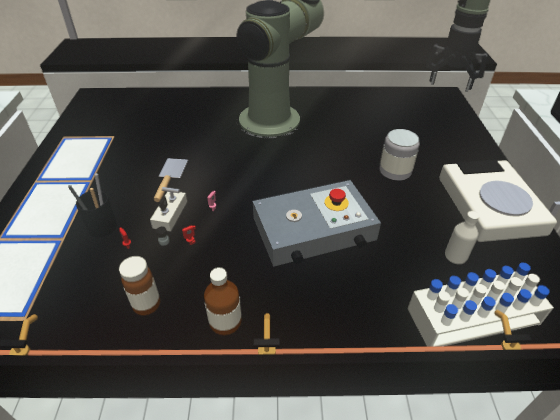

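View pics/side0.png

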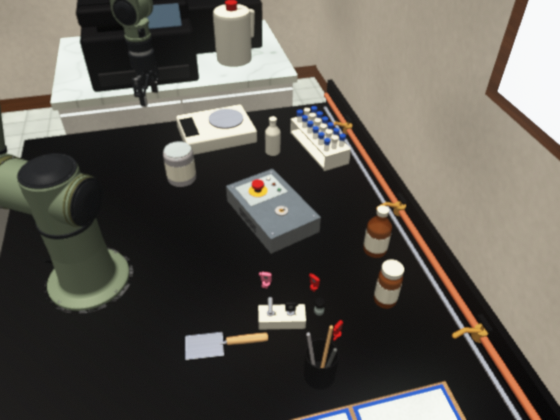

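The block is at scene (168,210) and side (282,315). The switch is at scene (294,215) and side (281,210). The look-alikes are a pink key at scene (212,200) and red keys at (190,234) and (126,238). One combined close crop should settle which key is in the block.

```bash
python3 - <<'E'
import pickle
from h import *
d=pickle.load(open("d0.pkl","rb"))
def cr(n,x,y,w=66,h=50): return cv2.resize(d[n]["frame"][y:y+h,x:x+w],None,fx=6,fy=6,interpolation=cv2.INTER_CUBIC)
im=np.vstack([np.hstack([cr("scene",140,185),cr("side",250,285)]),np.hstack([cr("scene",262,192),cr("side",248,185)])])
print(im.shape);save("crop1",im)
E
```

```text
(600, 792, 3)
```

View pics/crop1.png

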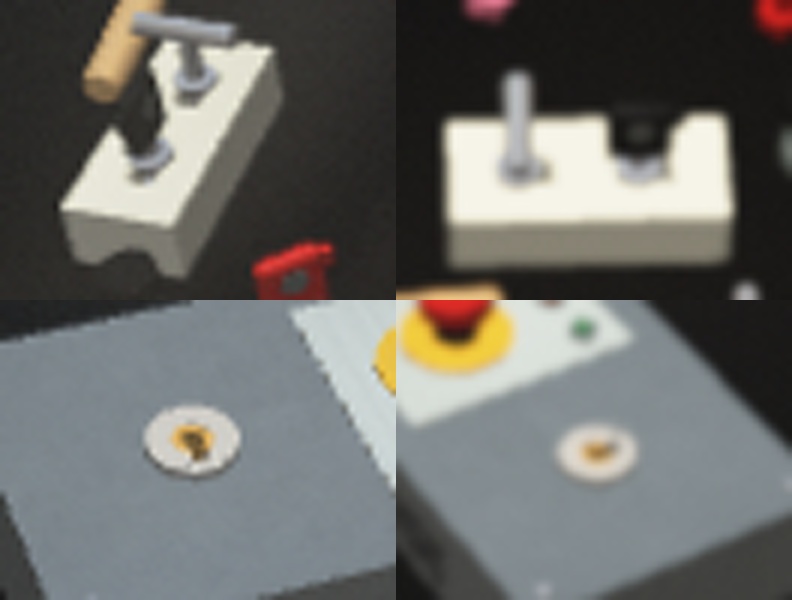

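The only black flat head in the block is at scene (165,212) and side (291,312), in socket1. The T-bar key is in socket0. The keyhole is at scene (294,215) and side (281.5,210), with its slot on the side away from the robot.

```bash
python3 - <<'E'
import pickle
from h import *
d=pickle.load(open("d0.pkl","rb"))
def S(x,y,X,Y,ox=0,oy=0): return (X+(x-ox)/6-.4,Y+(y-oy)/6-.4)
sc,sd=d["scene"],d["side"]
def A(n,p,z): 
    r=atz(d[n],p,z,d[n]["T"]); return r[:2].round(1)
print("key shoulder side",A("side",S(640,165,250,285,396),34),"scene",A("scene",S(150,162,140,185),34))
c=[A("side",S(x,y,250,285,396),32) for x,y in((445,118),(728,115),(735,220),(447,220))]
print("block side",c,np.linalg.norm(c[1]-c[0]),np.linalg.norm(c[2]-c[1]), np.mean(c,0), np.arctan2(*(c[1]-c[0]+c[2]-c[3])[::-1]))
c=[A("scene",S(x,y,140,185),32) for x,y in((172,40),(274,46),(172,226),(60,207))]
print("block scene",c,np.linalg.norm(c[2]-c[1]))
print("hole side",A("side",S(597,453,248,185,396,300),75),"scene",A("scene",S(193,438,262,192,0,300),75))
# box top corners scene
c=[A("scene",p,70) for p in((254,213),(340,184),(377,222),(273,249))]
print("box",c)
E
```

```text
key shoulder side [ 498.9 -267. ] scene [ 503.9 -266.2]
block side [array([ 425.6, -222.2]), array([ 542.4, -250. ]), array([ 529.9, -301.5]), array([ 415.2, -272.6])] 120.06281689182538 52.99528280894442 [ 478.275 -261.575] -0.24019595816747255
block scene [array([ 422.1, -271.8]), array([ 426.7, -225.1]), array([ 540.6, -250.6]), array([ 528.9, -299.8])] 116.71957847764877
hole side [560.5  61.1] scene [560.5  61.2]
box [array([548.8, -34.7]), array([441.3, 187.1]), array([582.7, 258.8]), array([665. ,  11.2])]
```

Request:
move_arm --pt "-1 -481 -255 15 -0.8" --pt "-1 -481 -255 15 -0.8" --pt "-1 -481 -255 15 -0.8" --pt "-1 -481 -255 15 -0.8" --pt "-1 -481 -255 15 -0.8" --pt "-1 -481 -255 15 -0.8" --pt "-1 -481 -255 15 -0.8" --pt "-1 -481 -255 15 -0.8" --pt "-1 -481 -255 15 -0.8" --pt "-1 -481 -255 15 -0.8" --pt "-1 -481 -255 15 -0.8" --pt "-1 -481 -255 15 -0.8" --pt "-1 -481 -255 15 -0.8" --pt "-1 -481 -255 15 -0.8" --pt "-1 -481 -255 15 -0.8"

```text
clock: 1.65
position: [559.9, 63.0, 216.1]
tcp_rot: [-0.18, 0.984, 0.0, -0.001]
force: [-0.9, 0.4, -0.8]
grip_width: 1.0
finger_force: 0.0
```

```bash
python3 - <<'E'
from h import *
import pickle
tT=tool(); c=capture("wrist"); pickle.dump((tT,c),open("box.pkl","wb")); save("box",c["frame"])
print(tT.round(3), sense()["joint_pos"].round(3), proj(c,[560.5,61.1,75],wristT(tT,c)))
E
```

```text
[[-9.35000e-01 -3.53000e-01 -1.00000e-03  5.59933e+02]
 [-3.53000e-01  9.35000e-01  0.00000e+00  6.29990e+01]
 [ 1.00000e-03  1.00000e-03 -1.00000e+00  2.16063e+02]
 [ 0.00000e+00  0.00000e+00  0.00000e+00  1.00000e+00]] [-0.019  0.362 -0.18   1.029  0.    -0.38 ] [[276.75132272 193.319859  ]]
```

View pics/box.png

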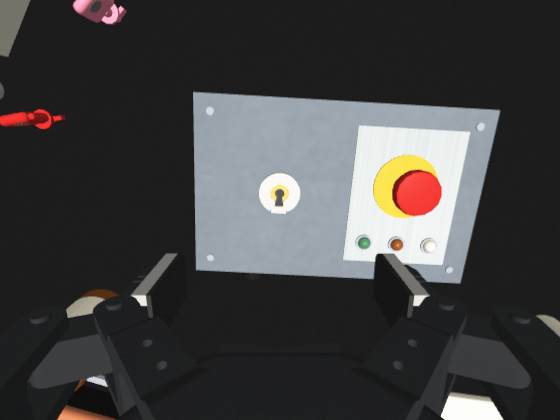

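The bezel is at (280,193) with the keyhole at (280,194), and the slot points image-down, which is box +x. The box top corners are at (194,93), (498,110), (463,283) and (196,270).

```bash
python3 - <<'E'
from h import *
import pickle
tT,c=pickle.load(open("box.pkl","rb")); T=wristT(tT,c)
f=c["frame"]
P=[atz(c,p,70,T)[:2] for p in((194,93),(498,110),(463,283),(196,270))]
print(np.round(P,1),[np.linalg.norm(P[i]-P[i-1]).round(1) for i in range(4)])
for a,b in((0,3),(1,2)): print("x yaw",np.arctan2(*(P[b]-P[a])[::-1]))
for a,b in((0,1),(3,2)): print("y yaw",np.arctan2(*(P[b]-P[a])[::-1])-np.pi/2)
x=[atz(c,p,70,T)[:2] for p in((209.5,111),(481,127),(449.5,270),(210,258))]  # screws
print("screw yaw",np.arctan2(*(x[3]-x[0])[::-1]),np.arctan2(*(x[1]-x[0])[::-1])-np.pi/2,np.arctan2(*(x[2]-x[3])[::-1])-np.pi/2)
save("boxc",cv2.resize(f[165:225,240:320],(800,600),interpolation=cv2.INTER_CUBIC))
# bezel centroid
g=f[165:225,240:320].astype(int); m=(g.min(2)>200).astype(np.uint8)
m=cv2.morphologyEx(m,cv2.MORPH_OPEN,np.ones((2,2),np.uint8)); cn=max(cv2.findContours(m,0,1)[0],key=cv2.contourArea)
e=cv2.fitEllipse(cv2.convexHull(cn)); print(e); print("bezel",atz(c,(e[0][0]+240,e[0][1]+165),75,T).round(1))
E
```

```text
[[503.1 -37.2]
 [422.4 217.5]
 [582.7 272.9]
 [664.9  12.9]] [np.float64(169.3), np.float64(267.2), np.float64(169.6), np.float64(272.7)]
x yaw 0.3001236378386552
x yaw 0.332706318460721
y yaw 0.3071135047308937
y yaw 0.30631986955189494
screw yaw 0.30474262769181737 0.3034793294124185 0.30540845512363934
((40.120582580566406, 29.096399307250977), (40.4616813659668, 40.95496368408203), 102.73255920410156)
bezel [560.1  64.3  75. ]
```

View pics/boxc.png

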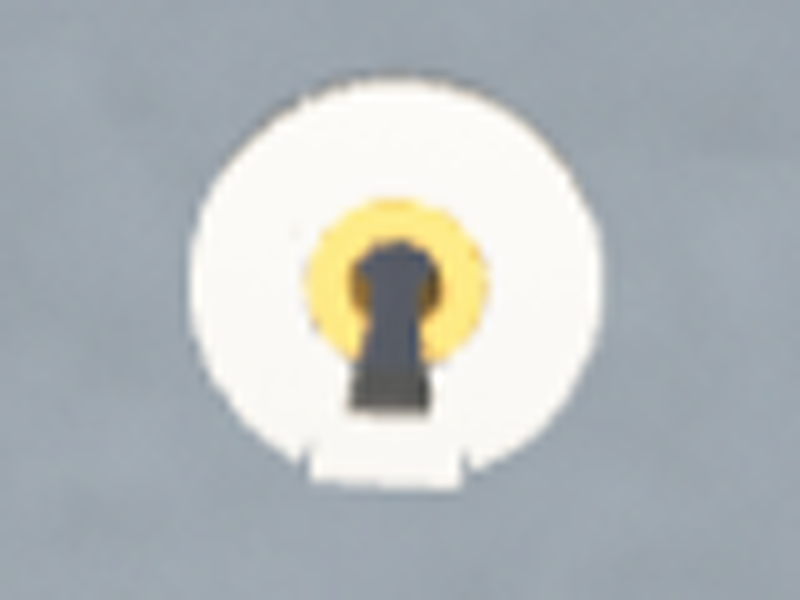

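The slot lines up with box +x (yaw about 0.305). The bore centre is at about pixel (279.1,193), which gives roughly (559.5,63.1). Next I go above the key.

Request:
move_arm --pt "-1 172 -288 0 0.6" --pt "-1 172 -288 10 0.6" --pt "-1 172 -288 20 0.6" --pt "-1 172 -288 40 0.6" --pt "-1 172 -288 46 0.6" --pt "-1 172 -288 46 0.6" --pt "-1 172 -288 46 0.6" --pt "-1 172 -288 46 0.6" --pt "-1 172 -288 46 0.6" --pt "-1 172 -288 46 0.6" --pt "-1 172 -288 46 0.6" --pt "-1 172 -288 46 0.6"

```text
clock: 2.9
position: [501.9, -266.7, 170.7]
tcp_rot: [0.118, 0.993, -0.0, 0.0]
force: [0.4, -0.8, -0.4]
grip_width: 1.0
finger_force: 0.0
```

```bash
python3 - <<'E'
from h import *
import pickle
tT=tool(); c=capture("wrist"); pickle.dump((tT,c),open("key.pkl","wb"))
print(tT.round(3), proj(c,[501,-267,36],wristT(tT,c)))
f=c["frame"]; save("key",np.vstack([cv2.resize(f[60:340,80:480],(800,560),interpolation=cv2.INTER_CUBIC)]))
E
```

```text
[[-9.72000e-01  2.35000e-01  1.00000e-03  5.01940e+02]
 [ 2.35000e-01  9.72000e-01 -0.00000e+00 -2.66697e+02]
 [-1.00000e-03 -0.00000e+00 -1.00000e+00  1.70722e+02]
 [ 0.00000e+00  0.00000e+00  0.00000e+00  1.00000e+00]] [[278.26966682 194.4325429 ]]
```

View pics/key.png

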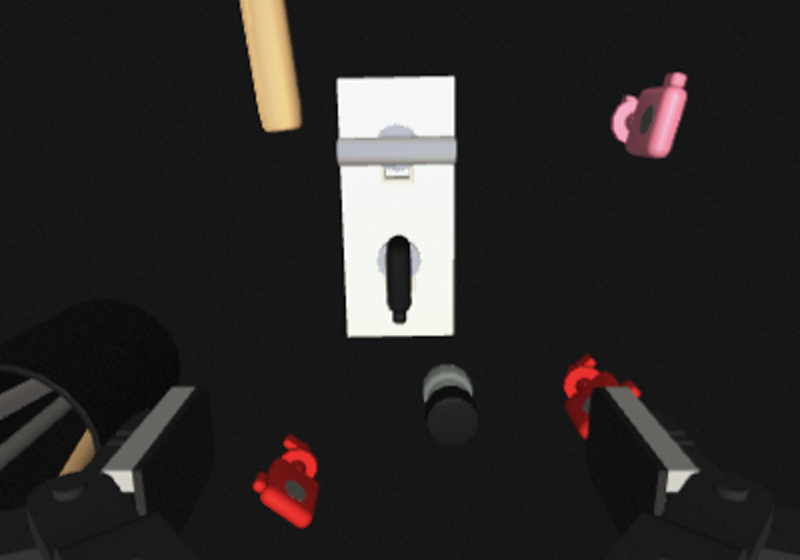

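The key head's dark blade runs from crop (398,236) to (398,310), with the nib at 323 on the +x side. The shoulder centre is at crop (399,259) and the block corners are at (336,78), (455,76), (453,335) and (348,337). The T-bar is well clear. The pen cup is at lower left, so I'll check its clearance.

```bash
python3 - <<'E'
from h import *
import pickle
tT,c=pickle.load(open("key.pkl","rb")); T=wristT(tT,c)
q=lambda x,y:(80+x/2-.25,60+y/2-.25)
P=[atz(c,q(*p),32,T)[:2] for p in((336,78),(455,76),(453,335),(348,337))]
print(np.round(P,1),[np.linalg.norm(P[i]-P[i-1]).round(1) for i in range(4)])
ctr=np.mean(P,0)
for a,b in((0,3),(1,2)): print("x yaw",np.arctan2(*(P[b]-P[a])[::-1]))
for a,b in((0,1),(3,2)): print("y yaw",np.arctan2(*(P[b]-P[a])[::-1])-np.pi/2)
y=-.24; print("socket1",ctr+21*np.array([np.cos(y),np.sin(y)]))
print("shoulder",atz(c,q(399,259),36,T).round(1))
a=atz(c,q(398,236),74,T);b=atz(c,q(398,310),74,T);n=atz(c,q(400,323),74,T);print("head ends",a.round(1),b.round(1),np.linalg.norm(a-b),(a+b)[:2]/2,np.arctan2(*(b-a)[1::-1]))
d=pickle.load(open("d0.pkl","rb"))
print("cup",atz(d["scene"],(88,187),95,d["scene"]["T"]),atz(d["side"],(320,350),95,d["side"]["T"]))
S=q
s=d["side"]; print(proj(s,[[501,-267,34]],s["T"]))
E
```

```text
[[ 414.6 -272.6]
 [ 425.7 -223.3]
 [ 539.3 -249. ]
 [ 528.5 -297.7]] [np.float64(116.6), np.float64(50.6), np.float64(116.4), np.float64(49.8)]
x yaw -0.2167477505938524
x yaw -0.22334291018180347
y yaw -0.2226507755974032
y yaw -0.2184064662775751
socket1 [ 497.40107774 -265.64617071]
shoulder [ 496.5 -265.    36. ]
head ends [ 479.4 -261.2   74. ] [ 508.5 -268.3   74. ] 29.903571079472858 [ 493.96851131 -264.72599267] -0.23933278245645237
cup [ 476.54439384 -453.55758444   95.        ] [ 522.34256395 -422.52972999   95.        ]
[[291.07938568 311.93784349]]
```

Request:
move_arm --pt "-1 5.5 0 40 -0.02" --pt "-1 5.5 0 80 -0.02" --pt "-1 5.5 0 110 -0.02" --pt "-1 5.5 0 120 -0.02" --pt "-0.5 5.5 0 130 -0.02" --pt "0 5.5 0 130 -0.02" --pt "0.4 5.5 0 130 -0.02" --pt "0.7 5.5 0 130 -0.02" --pt "1 5.5 0 130 -0.02" --pt "1 5.5 0 130 -0.02" --pt "1 5.5 0 130 -0.02" --pt "1 5.5 0 130 -0.02" --pt "1 5.5 0 130 -0.02" --pt "1 5.5 0 130 -0.02" --force 60

```text
clock: 4.35
position: [496.7, -267.2, 41.4]
tcp_rot: [0.11, 0.994, -0.0, 0.001]
force: [-0.3, 0.7, 6.1]
grip_width: 0.107
finger_force: 58.8
```

```bash
python3 - <<'E'
from h import *
s=sense(); print(tool().round(3),s["force"],s["ft_torque"],s["grip_width"]*85,s["finger_force"])
E
```

```text
[[-9.76000e-01  2.18000e-01  2.00000e-03  4.96748e+02]
 [ 2.18000e-01  9.76000e-01 -1.00000e-03 -2.67169e+02]
 [-2.00000e-03 -1.00000e-03 -1.00000e+00  4.13950e+01]
 [ 0.00000e+00  0.00000e+00  0.00000e+00  1.00000e+00]] [-0.32153756  0.71106525  6.12420525] [0.11269978 0.11270463 0.0427847 ] 9.056369979178521 58.77350091934204
```

Request:
move_arm --pt "1 0 0 -15 0" --pt "1 0 0 -40 0" --pt "1 0 0 -75 0" --pt "1 3 80 -80 -0.2" --pt "1 10 334.5 -80 -0.525" --pt "1 10 334.5 -80 -0.525" --pt "1 10 334.5 -80 -0.525" --pt "1 10 334.5 -80 -0.525" --pt "1 10 334.5 -80 -0.525" --pt "1 10 334.5 -80 -0.525" --pt "1 10 334.5 -80 -0.525" --pt "1 10 334.5 -80 -0.525" --pt "1 10 334.5 -75 -0.525" --pt "1 10 334.5 -75 -0.525"

```text
clock: 5.75
position: [558.5, 60.6, 114.5]
tcp_rot: [-0.151, 0.989, 0.0, -0.001]
force: [-0.5, 0.5, -1.1]
grip_width: 0.11
finger_force: 58.6
```

```bash
python3 - <<'E'
from h import *
import pickle
tT=tool(); cs={n:capture(n) for n in("wrist","side","scene")}; pickle.dump((tT,cs),open("hov.pkl","wb"))
s=sense();print(tT.round(3), s["force"],s["grip_width"])
f=cs["wrist"]["frame"]; W=wristT(tT,cs["wrist"]); print(proj(cs["wrist"],[560.1,61.4,75],W))
a=cv2.resize(f[130:250,200:360],(800,600),interpolation=cv2.INTER_CUBIC)
save("hov",a)
def cr(n,P,w=50,h=56):
    p=proj(cs[n],P,cs[n]["T"])[0].astype(int); x,y=p[0]-w//2,p[1]-h//2; print(n,x,y); return cv2.resize(cs[n]["frame"][y:y+h,x:x+w],(400,448),interpolation=cv2.INTER_CUBIC)
save("hov2",np.hstack([cr("side",[560,61,90]),cr("scene",[560,61,90])]))
E
```

```text
[[-9.54000e-01 -2.99000e-01 -1.00000e-03  5.58503e+02]
 [-2.99000e-01  9.54000e-01 -0.00000e+00  6.06170e+01]
 [ 1.00000e-03  0.00000e+00 -1.00000e+00  1.14500e+02]
 [ 0.00000e+00  0.00000e+00  0.00000e+00  1.00000e+00]] [ 0.27598464  0.58576165 -0.52292293] 0.11066134872266051
[[279.02430295 233.83704285]]
side 255 178
scene 268 181
```

View pics/hov.png

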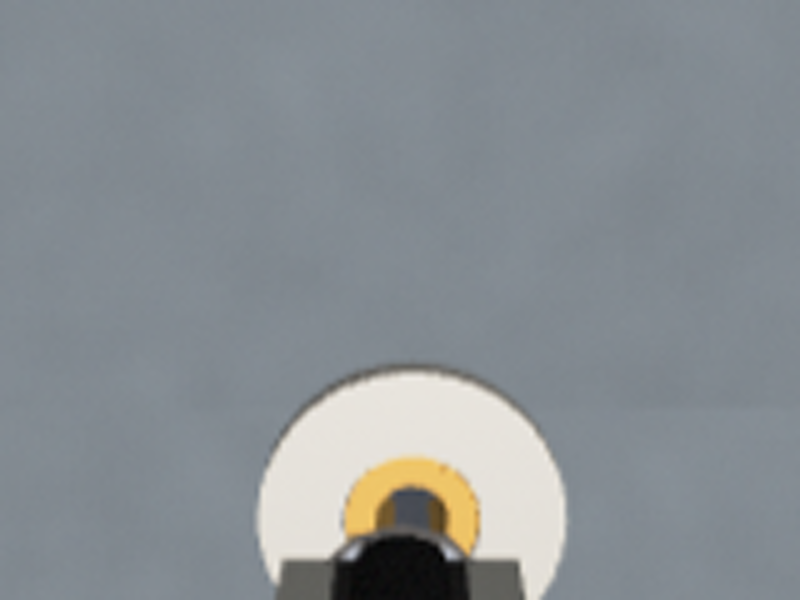

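View pics/hov2.png

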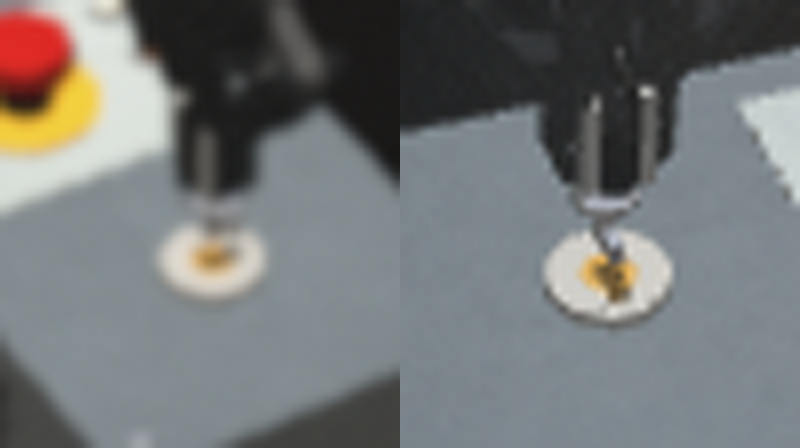

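```bash
python3 - <<'E'
from h import *
import pickle
tT,cs=pickle.load(open("hov.pkl","rb")); c=cs["wrist"]; W=wristT(tT,c)
def crop(P): 
    p=proj(c,P,W); return ((p-[200,130]+.5)*5).round(0).tolist()
R3=tT[:3,:3]; t=tT[:3,3]
def pt(dx,dy,z,o=t): 
    q=o+R3[:,0]*dx+R3[:,1]*dy; q=q.copy(); q[2]=z; return q
print("axis z75,z110,z147(top)",crop([pt(0,0,75),pt(0,0,110),pt(0,0,147)]))
zo=t[2]-9.4
print("shoulder near edge top/bot",crop([pt(10,0,zo+4),pt(10,0,zo)]),"head near edge",crop([pt(14,0,zo+42),pt(14,0,zo+20),pt(14,0,zo+12)]))
for h in((559.5,63.1),(560.1,61.4)):
    o=np.array([*h,75.]); print(h,"bezel L R top ctr boretop",crop([pt(0,-19,75,o),pt(0,19,75,o),pt(19,0,75,o),pt(0,0,75,o),pt(4.5,0,75,o)]))
for n in("side","scene"):
    x,y={"side":(255,178),"scene":(268,181)}[n]
    for h in ((559,62,75),(560.3,61.3,75),(558.5,60.6,87.1),(558.5,60.6,zo)):
        p=proj(cs[n],h,cs[n]["T"])[0]; print(n,h,((p-[x,y]+.5)*8).round(0)+[0 if n=="side" else 400,0])
E
```

```text
axis z75,z110,z147(top) [[395.0, 508.0], [394.0, 627.0], [393.0, 822.0]]
shoulder near edge top/bot [[394.0, 531.0], [394.0, 517.0]] head near edge [[392.0, 660.0], [393.0, 553.0], [394.0, 522.0]]
(559.5, 63.1) bezel L R top ctr boretop [[258.0, 521.0], [566.0, 521.0], [412.0, 373.0], [412.0, 521.0], [412.0, 487.0]]
(560.1, 61.4) bezel L R top ctr boretop [[244.0, 522.0], [551.0, 522.0], [397.0, 373.0], [398.0, 522.0], [398.0, 487.0]]
side (559, 62, 75) [208. 260.]
side (560.3, 61.3, 75) [212. 261.]
side (558.5, 60.6, 87.1) [208. 238.]
side (558.5, 60.6, np.float64(105.10041655819082)) [209. 201.]
scene (559, 62, 75) [612. 269.]
scene (560.3, 61.3, 75) [610. 272.]
scene (558.5, 60.6, 87.1) [609. 239.]
scene (558.5, 60.6, np.float64(105.10041655819082)) [610. 194.]
```

The wrist view shows the bore at (411,521) against the key axis at about (400,515), so the key needs about +1.2 mm in tool y and −0.4 mm in tool x. The side and scene crops agree within about 1 mm. I'll go in slowly and watch the force.

Request:
move_arm --pt "1 -0.4 1.2 4 0" --pt "1 -0.4 1.2 8 0" --pt "1 -0.4 1.2 10 0" --pt "1 -0.4 1.2 11 0" --pt "1 -0.4 1.2 12 0" --pt "1 -0.4 1.2 13 0" --pt "1 -0.4 1.2 14 0" --pt "1 -0.4 1.2 14 0"

```text
clock: 6.7
position: [559.2, 63.3, 101.2]
tcp_rot: [-0.152, 0.988, 0.0, -0.0]
force: [0.4, 0.3, -0.6]
grip_width: 0.11
finger_force: 58.6
```

```bash
python3 - <<'E'
from h import *
s=sense();print(tool().round(3)[:3,3], s["force"].round(1),s["ft_torque"].round(2),s["grip_width"])
E
```

```text
[559.164  63.267 101.19 ] [ 0.4  0.3 -0.6] [-0.04 -0.02  0.03] 0.1096373444641022
```

```bash
python3 - <<'E'
from h import *
import pickle
def an(tT,c,tag):
    f=cv2.resize(c["frame"][130:270,200:360],None,fx=5,fy=5,interpolation=cv2.INTER_CUBIC).astype(int)
    W=wristT(tT,c); p=proj(c,[559.5,63.1,75],W)[0]; y=int((p[1]-130+.5)*5)
    ax=tT[:3,3].copy(); ax[2]=75; print(tag,tT[:3,3].round(2),"pred hole",((p-[200,130]+.5)*5).round(0),"TCP axis",((proj(c,ax,W)[0]-[200,130]+.5)*5).round(0))
    g=f.min(2)
    for r in range(y-120,y-20,25):
        w=np.where(g[r]>195)[0]; print(" bezel row",r,w.min() if len(w) else None,w.max() if len(w) else None, (w.min()+w.max())/2 if len(w) else 0)
    col=f[:, (w.min()+w.max())//2] if len(w) else f[:,400]
    w2=np.where(col.min(1)>195)[0]; print(" bezel top",w2.min() if len(w2) else None)
    for r in range(610,690,20):
        w=np.where(f[r,250:550].max(1)<45)[0]+250; print(" dark row",r,w.min() if len(w) else None,w.max() if len(w) else None, w.mean() if len(w) else 0)
tT,cs=pickle.load(open("hov.pkl","rb")); an(tT,cs["wrist"],"old")
for i in range(3):
    tT=tool(); c=capture("wrist")
an(tT,c,"new"); pickle.dump((tT,c),open("in.pkl","wb"))
s=sense(); print(s["position"],s["force"].round(2),s["joint_velocities"].round(3))
E
```

```text
old [558.5   60.62 114.5 ] pred hole [412. 521.] TCP axis [395. 508.]
 bezel row 401 325 500 412.5
 bezel row 426 296 529 412.5
 bezel row 451 279 545 412.0
 bezel row 476 266 558 412.0
 bezel top 375
 dark row 610 332 469 400.5
 dark row 630 250 549 398.7758620689655
 dark row 650 250 549 399.1279069767442
 dark row 670 250 549 399.10714285714283
new [559.24  63.26 101.31] pred hole [393. 549.] TCP axis [395. 547.]
 bezel row 428 290 496 393.0
 bezel row 453 266 520 393.0
 bezel row 478 247 537 392.0
 bezel row 503 237 548 392.5
 bezel top 395
 dark row 610 331 469 400.0
 dark row 630 250 549 398.40112994350284
 dark row 650 250 549 400.35057471264366
 dark row 670 250 549 398.27810650887574
[559.26585298  63.2317168  101.34394575] [ 0.08 -0.96 -0.58] [-0.002 -0.001 -0.    -0.     0.001  0.001]
```

Request:
move_arm --pt "1 0 0 -3 0" --pt "1 0.8 -0.9 -3 0" --pt "1 0.8 -0.9 -3 0" --pt "1 0.8 -0.9 -1 0" --pt "1 0.8 -0.9 0 0" --pt "1 0.8 -0.9 1 0" --pt "1 0.8 -0.9 2 0" --pt "1 0.8 -0.9 2 0"

```text
clock: 7.65
position: [558.5, 62.1, 99.0]
tcp_rot: [-0.152, 0.988, 0.0, -0.0]
force: [0.4, 0.2, -0.9]
grip_width: 0.109
finger_force: 58.6
```

```bash
python3 - <<'E'
from h import *
s=sense();print(tool().round(3)[:3,3], s["force"].round(1),s["ft_torque"].round(2),s["grip_width"])
E
```

```text
[558.535  62.128  99.019] [ 0.4  0.2 -0.9] [-0.07 -0.02 -0.01] 0.10919259575920978
```

Tip is about 3 mm below the face with no force, so it is in. Continuing down.

Request:
move_arm --pt "1 0 0 2 0" --pt "1 0 0 4 0" --pt "1 0 0 6 0" --pt "1 0 0 8 0" --pt "1 0 0 10 0" --pt "1 0 0 11 0" --pt "1 0 0 12 0" --pt "1 0 0 12 0"

```text
clock: 8.45
position: [558.7, 62.1, 87.2]
tcp_rot: [-0.152, 0.988, 0.0, -0.0]
force: [0.9, -0.2, -0.9]
grip_width: 0.109
finger_force: 58.6
```

```bash
python3 - <<'E'
from h import *
s=sense();print(tool().round(3)[:3,3], s["force"].round(1),s["ft_torque"].round(2),s["grip_width"])
E
```

```text
[558.669  62.118  87.175] [ 0.9 -0.2 -0.9] [-0.05  0.02  0.06] 0.10920025574820566
```

Smooth so far. The last ~3 mm go in small steps until the shoulder seats.

Request:
move_arm --pt "1 0 0 1 0" --pt "1 0 0 2 0" --pt "1 0 0 2.5 0" --pt "1 0 0 3 0" --pt "1 0 0 3 0"

```text
clock: 8.95
position: [558.7, 62.1, 84.4]
tcp_rot: [-0.152, 0.988, -0.0, 0.0]
force: [-0.3, -0.0, 0.7]
grip_width: 0.105
finger_force: 59.1
```

```bash
python3 - <<'E'
from h import *
s=sense();print(tool().round(3)[:3,3], s["force"].round(1),s["ft_torque"].round(3),s["joint_pos"].round(3))
E
```

```text
[558.731  62.114  84.44 ] [-0.3 -0.   0.7] [-0.012  0.122 -0.006] [-0.021  0.487 -0.357  0.727 -0.    -0.326]
```

Request:
move_arm --pt "1 0 0 0.5 0" --pt "1 0 0 1 0" --pt "1 0 0 1 0"

```text
clock: 9.25
position: [558.8, 62.1, 84.3]
tcp_rot: [-0.152, 0.988, -0.0, 0.0]
force: [-3.1, 1.0, 8.9]
grip_width: 0.108
finger_force: 60.3
```

```bash
python3 - <<'E'
from h import *
s=sense();print(tool().round(3)[:3,3], s["force"].round(1),s["ft_torque"].round(3),s["grip_width"])
E
```

```text
[558.764  62.131  84.321] [-3.1  1.   8.9] [ 0.009  0.702 -0.03 ] 0.10766011328826451
```

Seated at 9 N. I'll relieve the push slightly and start turning clockwise. The contact can't be met before 0.55 rad.

Request:
move_arm --pt "1 0 0 -0.6 0" --pt "1 0 0 -0.8 0.05" --pt "1 0 0 -0.8 0.1" --pt "1 0 0 -0.8 0.15" --pt "1 0 0 -0.8 0.2" --pt "1 0 0 -0.8 0.25" --pt "1 0 0 -0.8 0.3" --pt "1 0 0 -0.8 0.3"

```text
clock: 10.05
position: [559.3, 62.8, 84.4]
tcp_rot: [-0.003, 1.0, 0.001, 0.001]
force: [0.8, 2.4, 1.9]
grip_width: 0.11
finger_force: 59.1
```

```bash
cat > st.py <<'E'
from h import *
L=[]
for i in range(4):
    s=sense(); L.append(np.r_[s["force"],s["ft_torque"],s["effort"][5],s["joint_pos"][5]]); 
    if i<3: capture("wrist")
m=np.mean(L,0)
T=tool(); print("pos",T[:3,3].round(2),"yaw",round(float(np.arctan2(-T[1,0],-T[0,0])),4),"F",m[:3].round(1),"M",m[3:6].round(3),"sd",np.std(L,0)[5].round(3),"eff6",m[6].round(4),"q6",m[7].round(4),"w",s["grip_width"].round(3),"t",s["clock"])
print("F tool",(T[:3,:3].T@m[:3]).round(1))
E
python3 st.py
```

```text
Traceback (most recent call last):
  File "st.py", line 7, in <module>
    T=tool(); print("pos",T[:3,3].round(2),"yaw",round(float(np.arctan2(-T[1,0],-T[0,0])),4),"F",m[:3].round(1),"M",m[3:6].round(3),"sd",np.std(L,0)[5].round(3),"eff6",m[6].round(4),"q6",m[7].round(4),"w",s["grip_width"].round(3),"t",s["clock"])
                                                                                                                                                                                                             ^^^^^^^^^^^^^^^^^^^^^
AttributeError: 'float' object has no attribute 'round'
```

```bash
sed -i 's/s\["grip_width"\].round(3)/round(float(s["grip_width"]),3)/' st.py; python3 st.py
```

```text
pos [559.26  62.71  84.4 ] yaw 0.0059 F [0.8 3.6 3.8] M [ 0.828 -0.132 -0.008] sd 0.02 eff6 -0.0014 q6 -0.0264 w 0.105 t 10.35
F tool [-0.8  3.6 -3.8]
```

Request:
move_arm --pt "1 0 0 0 0.05" --pt "1 0 0 0 0.1" --pt "1 0 0 0 0.15" --pt "1 0 0 0 0.2" --pt "1 0 0 0 0.2"

```text
clock: 10.85
position: [559.2, 62.2, 84.4]
tcp_rot: [0.097, 0.995, 0.0, 0.0]
force: [0.3, 2.5, 5.4]
grip_width: 0.107
finger_force: 59.4
```

```bash
python3 st.py
```

```text
pos [559.13  62.25  84.38] yaw -0.1937 F [0.8 2.8 5.4] M [ 0.742 -0.151 -0.004] sd 0.02 eff6 0.0632 q6 0.1733 w 0.11 t 11.0
F tool [-0.3  2.9 -5.4]
```

Request:
move_arm --pt "1 0 0 -0.3 0.04" --pt "1 0 0 -0.3 0.08" --pt "1 0 0 -0.3 0.1" --pt "1 0 0 -0.3 0.1"

```text
clock: 11.4
position: [559.0, 62.1, 84.4]
tcp_rot: [0.147, 0.989, -0.0, 0.0]
force: [2.1, 2.2, 3.2]
grip_width: 0.108
finger_force: 59.2
```

```bash
python3 st.py
```

```text
pos [558.98  62.05  84.43] yaw -0.2942 F [1.8 2.2 3. ] M [ 0.603 -0.368  0.016] sd 0.008 eff6 0.0445 q6 0.2735 w 0.107 t 11.55
F tool [-1.1  2.6 -3. ]
```

Request:
move_arm --pt "1 0 0 0 0.04" --pt "1 0 0 0 0.08" --pt "1 0 0 0 0.1" --pt "1 0 0 0 0.1"

```text
clock: 11.95
position: [558.9, 62.0, 84.4]
tcp_rot: [0.196, 0.981, -0.0, 0.0]
force: [1.6, 2.2, 3.6]
grip_width: 0.107
finger_force: 59.2
```

```bash
python3 st.py
```

```text
pos [558.84  61.99  84.4 ] yaw -0.3944 F [1.7 2.1 3.4] M [ 0.454 -0.401  0.041] sd 0.027 eff6 0.0443 q6 0.3736 w 0.111 t 12.1
F tool [-0.8  2.6 -3.4]
```

Request:
move_arm --pt "1 0 0 0 0.03" --pt "1 0 0 0 0.06" --pt "1 0 0 0 0.08" --pt "1 0 0 0 0.08"

```text
clock: 12.5
position: [559.0, 62.2, 84.5]
tcp_rot: [0.235, 0.972, 0.0, 0.0]
force: [2.7, 2.5, 2.1]
grip_width: 0.109
finger_force: 59.1
```

```bash
python3 st.py
```

```text
pos [558.93  62.2   84.41] yaw -0.4743 F [2.9 2.6 2.6] M [ 0.608 -0.598 -0.001] sd 0.033 eff6 0.0569 q6 0.4538 w 0.11 t 12.65
F tool [-1.4  3.6 -2.6]
```

Request:
move_arm --pt "1 0 0 0 0.03" --pt "1 0 0 0 0.06" --pt "1 0 0 0 0.08" --pt "1 0 0 0 0.08"

```text
clock: 13.05
position: [559.3, 62.6, 84.4]
tcp_rot: [0.274, 0.962, 0.001, 0.0]
force: [4.2, 4.3, 2.1]
grip_width: 0.106
finger_force: 58.9
```

```bash
sed -i 's/range(4)/range(6)/;s/i<3/i<5/' st.py; python3 st.py
```

```text
pos [559.33  62.61  84.46] yaw -0.5546 F [3.9 4.1 1.4] M [ 0.945 -0.888  0.055] sd 0.025 eff6 0.0754 q6 0.5344 w 0.107 t 13.3
F tool [-1.2  5.6 -1.4]
```

The lateral force and torque are rising, so the contact was probably just met at around 0.8 rad. Smaller steps now.

Request:
move_arm --pt "1 0 0 0 0.02" --pt "1 0 0 0 0.04" --pt "1 0 0 0 0.04"

```text
clock: 13.6
position: [559.5, 62.8, 84.4]
tcp_rot: [0.293, 0.956, 0.001, 0.0]
force: [4.9, 3.5, 0.8]
grip_width: 0.11
finger_force: 58.8
```

```bash
python3 st.py
```

```text
pos [559.5   62.77  84.46] yaw -0.5946 F [4.5 4.2 0.9] M [ 1.048 -1.032  0.069] sd 0.029 eff6 0.0812 q6 0.5744 w 0.106 t 13.85
F tool [-1.4  6.  -0.9]
```

Request:
move_arm --pt "1 0 0 0 0.02" --pt "1 0 0 0 0.04" --pt "1 0 0 0 0.04"

```text
clock: 14.15
position: [559.7, 62.9, 84.5]
tcp_rot: [0.312, 0.95, 0.001, 0.001]
force: [5.2, 4.9, 0.6]
grip_width: 0.109
finger_force: 58.7
```

```bash
python3 st.py
```

```text
pos [559.68  62.93  84.48] yaw -0.6344 F [5.  4.6 0.6] M [ 1.145 -1.12   0.054] sd 0.031 eff6 0.087 q6 0.6144 w 0.103 t 14.4
F tool [-1.3  6.7 -0.6]
```

Request:
move_arm --pt "1 0 0 0 0.02" --pt "1 0 0 0 0.04" --pt "1 0 0 0 0.04"

```text
clock: 14.7
position: [559.8, 63.1, 84.5]
tcp_rot: [0.331, 0.944, 0.001, 0.001]
force: [5.3, 5.1, 0.0]
grip_width: 0.109
finger_force: 58.7
```

```bash
python3 st.py
```

```text
pos [559.83  63.05  84.47] yaw -0.6744 F [5.2 4.8 0.3] M [ 1.227 -1.219  0.073] sd 0.014 eff6 0.1006 q6 0.6544 w 0.11 t 14.95
F tool [-1.   7.  -0.3]
```

Request:
move_arm --pt "1 0 0 0 0.02" --pt "1 0 0 0 0.03" --pt "1 0 0 0 0.03"

```text
clock: 15.25
position: [559.9, 63.1, 84.5]
tcp_rot: [0.345, 0.939, 0.001, 0.001]
force: [4.2, 5.0, 1.1]
grip_width: 0.108
finger_force: 58.7
```

```bash
python3 st.py
```

```text
pos [559.9   63.06  84.49] yaw -0.7043 F [5.2 5.1 0.4] M [ 1.214 -1.207  0.094] sd 0.033 eff6 0.1052 q6 0.6843 w 0.107 t 15.5
F tool [-0.7  7.3 -0.3]
```

Request:
move_arm --pt "1 0 0 0 0.02" --pt "1 0 0 0 0.04" --pt "1 0 0 0 0.04"

```text
clock: 15.8
position: [559.9, 63.1, 84.5]
tcp_rot: [0.364, 0.931, 0.001, 0.001]
force: [4.9, 5.4, -0.2]
grip_width: 0.106
finger_force: 58.7
```

```bash
python3 st.py
```

```text
pos [559.9   63.05  84.47] yaw -0.7443 F [ 5.1  5.3 -0.1] M [ 1.232 -1.242  0.109] sd 0.033 eff6 0.1219 q6 0.7243 w 0.106 t 16.05
F tool [-0.2  7.4  0.1]
```

Request:
move_arm --pt "1 0 0 0 0.02" --pt "1 0 0 0 0.03" --pt "1 0 0 0 0.03"

```text
clock: 16.35
position: [560.0, 63.0, 84.5]
tcp_rot: [0.378, 0.926, 0.001, 0.001]
force: [5.9, 5.5, -1.5]
grip_width: 0.105
finger_force: 58.7
```

```bash
python3 st.py
```

```text
pos [559.96  63.04  84.49] yaw -0.7742 F [ 5.3  5.3 -0.5] M [ 1.227 -1.283  0.126] sd 0.024 eff6 0.1301 q6 0.7542 w 0.104 t 16.6
F tool [-0.1  7.5  0.5]
```

Request:
move_arm --pt "1 0 0 0 0.015" --pt "1 0 0 0 0.03" --pt "1 0 0 0 0.03"

```text
clock: 16.9
position: [560.0, 63.1, 84.5]
tcp_rot: [0.391, 0.92, 0.001, 0.001]
force: [6.2, 5.0, -0.4]
grip_width: 0.106
finger_force: 58.7
```

```bash
python3 st.py
```

```text
pos [559.98  63.11  84.48] yaw -0.8041 F [ 5.7  4.9 -0.3] M [ 1.253 -1.332  0.175] sd 0.026 eff6 0.1743 q6 0.7841 w 0.109 t 17.15
F tool [-0.4  7.5  0.3]
```

The torque rose steeply (0.126 to 0.175 N m over 0.03 rad), so this is the solid stop and it is below the damage limit. Turning back home.

Request:
move_arm --pt "1 0 0 0 -0.08" --pt "1 0 0 0 -0.18" --pt "1 0 0 0 -0.28" --pt "1 0 0 0 -0.38" --pt "1 0 0 0 -0.48" --pt "1 0 0 0 -0.58" --pt "1 0 0 0 -0.68" --pt "1 0 0 0 -0.78" --pt "1 0 0 0 -0.88" --pt "1 0 0 0 -0.96" --pt "1 0 0 0 -1.03" --pt "1 0 0 0 -1.08" --pt "1 0 0 0 -1.1" --pt "1 0 0 0 -1.1"

```text
clock: 18.55
position: [558.6, 61.5, 84.4]
tcp_rot: [-0.147, 0.989, -0.001, -0.0]
force: [1.4, 0.0, 3.3]
grip_width: 0.104
finger_force: 59.4
```

```bash
python3 st.py
```

```text
pos [558.59  61.5   84.38] yaw 0.2944 F [ 1.3 -1.1  3.9] M [-0.29  -0.342 -0.009] sd 0.038 eff6 -0.0363 q6 -0.3152 w 0.107 t 18.8
F tool [-1.  -1.4 -3.9]
```

Request:
move_arm --pt "1 0 0 0 -0.04" --pt "1 0 0 0 -0.08" --pt "1 0 0 0 -0.1" --pt "1 0 0 0 -0.1"

```text
clock: 19.2
position: [558.6, 61.6, 84.4]
tcp_rot: [-0.196, 0.981, -0.001, -0.0]
force: [0.7, -2.7, 4.8]
grip_width: 0.108
finger_force: 59.5
```

```bash
python3 st.py
```

```text
pos [558.65  61.65  84.4 ] yaw 0.3946 F [ 1.1 -3.3  4.8] M [-0.792 -0.214 -0.014] sd 0.026 eff6 -0.0377 q6 -0.4153 w 0.114 t 19.45
F tool [ 0.3 -3.5 -4.8]
```

Request:
move_arm --pt "1 0 0 0 -0.03" --pt "1 0 0 0 -0.05" --pt "1 0 0 0 -0.05"

```text
clock: 19.75
position: [558.7, 61.9, 84.4]
tcp_rot: [-0.221, 0.975, -0.0, -0.0]
force: [0.3, -3.3, 5.3]
grip_width: 0.109
finger_force: 59.6
```

```bash
python3 st.py
```

```text
pos [558.61  61.92  84.37] yaw 0.446 F [ 0.9 -4.   5. ] M [-0.927 -0.137 -0.018] sd 0.033 eff6 -0.0363 q6 -0.4667 w 0.106 t 20.0
F tool [ 0.9 -4.  -5. ]
```

Request:
move_arm --pt "1 0 0 0 -0.03" --pt "1 0 0 0 -0.05" --pt "1 0 0 0 -0.05"

```text
clock: 20.3
position: [558.6, 62.0, 84.4]
tcp_rot: [-0.246, 0.969, -0.0, -0.0]
force: [0.5, -3.9, 5.4]
grip_width: 0.106
finger_force: 59.7
```

```bash
python3 st.py
```

```text
pos [558.57  62.    84.39] yaw 0.496 F [ 0.5 -3.5  5.6] M [-0.876 -0.139 -0.049] sd 0.031 eff6 -0.046 q6 -0.5167 w 0.109 t 20.55
F tool [ 1.2 -3.3 -5.6]
```

Request:
move_arm --pt "1 0 0 0 -0.02" --pt "1 0 0 0 -0.04" --pt "1 0 0 0 -0.04"

```text
clock: 20.85
position: [558.7, 61.9, 84.4]
tcp_rot: [-0.265, 0.964, -0.0, -0.0]
force: [0.6, -4.3, 5.2]
grip_width: 0.109
finger_force: 59.6
```

```bash
python3 st.py
```

```text
pos [558.69  61.9   84.39] yaw 0.5352 F [ 0.7 -4.   5.1] M [-1.003 -0.135 -0.043] sd 0.033 eff6 -0.0558 q6 -0.556 w 0.107 t 21.1
F tool [ 1.4 -3.8 -5.1]
```

Request:
move_arm --pt "1 0 0 0 -0.02" --pt "1 0 0 0 -0.04" --pt "1 0 0 0 -0.04"

```text
clock: 21.4
position: [558.9, 61.8, 84.4]
tcp_rot: [-0.284, 0.959, -0.0, -0.0]
force: [0.8, -5.8, 5.4]
grip_width: 0.105
finger_force: 59.6
```

```bash
python3 st.py
```

```text
pos [558.88  61.77  84.41] yaw 0.5756 F [ 0.9 -5.2  4.8] M [-1.215 -0.241 -0.071] sd 0.014 eff6 -0.0605 q6 -0.5965 w 0.111 t 21.65
F tool [ 2.  -4.9 -4.8]
```

The plug is bearing on its home stop: torque is −0.07 N m, up from about −0.015 of friction. I'll centre the key in its play and draw it out gently.

Request:
move_arm --pt "1 0 0 0 0.08" --pt "1 0 0 0 0.16" --pt "1 0 0 0 0.24" --pt "1 0 0 0 0.265" --pt "1 0 0 0 0.265" --pt "1 0 0 -2 0.265" --pt "1 0 0 -4 0.265" --pt "1 0 0 -6 0.265" --pt "1 0 0 -6 0.265"

```text
clock: 22.55
position: [558.3, 62.7, 90.3]
tcp_rot: [-0.155, 0.988, 0.001, -0.0]
force: [1.3, -0.3, -0.6]
grip_width: 0.108
finger_force: 59.0
```

```bash
python3 st.py
```

```text
pos [558.28  62.43  90.22] yaw 0.3105 F [ 0.7  0.2 -0.3] M [ 0.038 -0.129 -0.004] sd 0.027 eff6 -0.0018 q6 -0.3308 w 0.103 t 22.8
F tool [-0.7  0.   0.3]
```

Request:
move_arm --pt "1 0 0 -3 0" --pt "1 0 0 -6 0" --pt "1 0 0 -9 0" --pt "1 0 0 -12 0" --pt "1 0 0 -15 0" --pt "1 0 0 -20 0" --pt "1 0 0 -30 0" --pt "1 0 0 -34 0" --pt "1 0 0 -34 0"

```text
clock: 23.7
position: [559.5, 62.1, 125.5]
tcp_rot: [-0.155, 0.988, -0.0, 0.001]
force: [-0.6, 0.6, 0.8]
grip_width: 0.108
finger_force: 58.9
```

```bash
python3 st.py; python3 - <<'E'
from h import *
import pickle
tT=tool(); cs={n:capture(n) for n in("wrist","side","scene")}; pickle.dump((tT,cs),open("out.pkl","wb"))
def cr(n,P,w=50,h=56):
    p=proj(cs[n],P,cs[n]["T"])[0].astype(int); x,y=p[0]-w//2,p[1]-h//2; return cv2.resize(cs[n]["frame"][y:y+h,x:x+w],(400,448),interpolation=cv2.INTER_CUBIC)
save("out2",np.hstack([cv2.resize(cs["wrist"]["frame"][160:272,220:320],(400,448),interpolation=cv2.INTER_CUBIC),cr("scene",[560,61,90])]))
E
```

```text
pos [558.42  62.12 124.04] yaw 0.3102 F [-0.2  0.2 -0.3] M [-0.003  0.022 -0.008] sd 0.04 eff6 -0.0 q6 -0.3308 w 0.108 t 23.95
F tool [0.1 0.3 0.3]
```

View pics/out2.png

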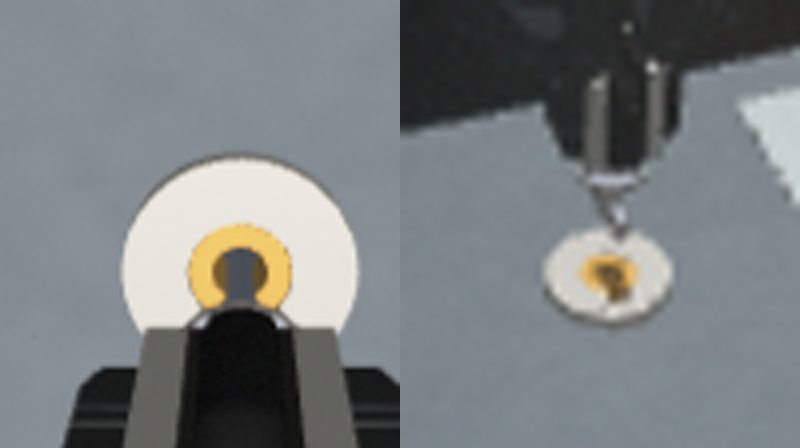

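The key is out and the slot lines up with box +x at pixel (240,272) in the wrist crop, so the plug is home. Going back over the block.

Request:
move_arm --pt "1 30 -50 0 0.1" --pt "1 159 -295 0 0.53" --pt "1 159 -295 0 0.53" --pt "1 159 -295 0 0.53" --pt "1 159 -295 0 0.53" --pt "1 159 -295 0 0.53" --pt "1 159 -295 0 0.53" --pt "1 159 -295 0 0.53" --pt "1 159 -295 0 0.53" --pt "1 159 -295 40 0.53" --pt "1 159 -295 51 0.53" --pt "1 159 -295 51 0.53" --pt "1 159 -295 51 0.53" --pt "1 159 -295 51 0.53"

```text
clock: 25.5
position: [498.4, -267.4, 74.7]
tcp_rot: [0.109, 0.994, -0.0, 0.001]
force: [-0.6, -1.1, -0.7]
grip_width: 0.108
finger_force: 59.0
```

```bash
python3 st.py; python3 - <<'E'
from h import *
T=tool(); d=np.array([496.75,-267.17,0])-T[:3,3]; print("tool delta",(T[:3,:3].T@d).round(2))
E
```

```text
pos [ 497.77 -267.58   74.09] yaw -0.2197 F [ 0.1 -0.3 -0.5] M [-0.023 -0.021 -0.01 ] sd 0.018 eff6 0.0004 q6 -0.4041 w 0.105 t 25.75
F tool [-0.2 -0.3  0.5]
tool delta [ 1.17  0.21 74.09]
```

Request:
move_arm --pt "1 1.1 0.2 5 0" --pt "1 1.1 0.2 10 0" --pt "1 1.1 0.2 13 0" --pt "1 1.1 0.2 15 0" --pt "1 1.1 0.2 17 0" --pt "1 1.1 0.2 19 0" --pt "1 1.1 0.2 19 0"

```text
clock: 26.45
position: [496.2, -266.8, 54.1]
tcp_rot: [0.11, 0.994, 0.0, -0.0]
force: [0.5, 0.1, 0.2]
grip_width: 0.106
finger_force: 59.0
```

```bash
python3 st.py
```

```text
pos [ 496.44 -266.96   54.54] yaw -0.2198 F [-0.1 -0.1 -0.4] M [-0.013  0.01   0.001] sd 0.027 eff6 0.0 q6 -0.4046 w 0.109 t 26.7
F tool [ 0.  -0.1  0.4]
```

Request:
move_arm --pt "1 0 0 3 0" --pt "1 0 0 6 0" --pt "1 0 0 9 0" --pt "1 0 0 11 0" --pt "1 0 0 12 0" --pt "1 0 0 13 0" --pt "1 0 0 13 0"

```text
clock: 27.4
position: [496.4, -266.9, 41.5]
tcp_rot: [0.11, 0.994, -0.0, 0.0]
force: [-0.7, 0.5, 0.0]
grip_width: 0.107
finger_force: 59.3
```

```bash
python3 st.py
```

```text
pos [ 496.37 -266.92   41.45] yaw -0.2198 F [-0.4  0.4 -0.3] M [0.031 0.08  0.001] sd 0.031 eff6 -0.001 q6 -0.4046 w 0.11 t 27.65
F tool [0.4 0.3 0.3]
```

Request:
move_arm --pt "1 0 0 0.5 0" --pt "1 0 0 0.7 0" --pt "0.5 0 0 0.7 0" --pt "0 0 0 0.7 0" --pt "-0.5 0 0 0.7 0" --pt "-0.8 0 0 0.7 0" --pt "-0.8 0 0 0.7 0" --pt "-0.8 0 0 0.7 0" --pt "-0.8 0 0 -20 0" --pt "-0.8 0 0 -50 0" --pt "-1 0 0 -90 0" --pt "-1 0 0 -130 0" --pt "-1 0 0 -130 0" --pt "-1 0 0 -130 0" --pt "-1 0 0 -130 0"

```text
clock: 29.15
position: [495.6, -266.4, 170.3]
tcp_rot: [0.11, 0.994, 0.0, -0.001]
force: [-0.6, 0.2, 0.9]
grip_width: 0.998
finger_force: 0.0
```

```bash
python3 - <<'E'
from h import *
import pickle
tT=tool(); c=capture("wrist"); W=wristT(tT,c); s=sense(); print(tT[:3,3],s["force"],s["grip_width"],s["clock"])
f=c["frame"]; save("end",cv2.resize(f[60:340,80:480],(800,560),interpolation=cv2.INTER_CUBIC))
t0,k=pickle.load(open("key.pkl","rb")); Wk=wristT(t0,k)
# warp-compare at block-top plane: dark blob (head) ends expected from original pose
P=[[479.4,-261.2,74],[508.5,-268.3,74],[496.5,-265,36]]
print("expected in crop",((proj(c,P,W)-[80,60]+.5)*2).round(1))
E
```

```text
[ 495.62875671 -266.41823983  170.28599603] [ 0.23710361  0.39398491 -1.30760692] 1.0006258774261676 29.2
expected in crop [[402.1 252.9]
 [400.7 326.2]
 [401.9 273.7]]
```

View pics/end.png

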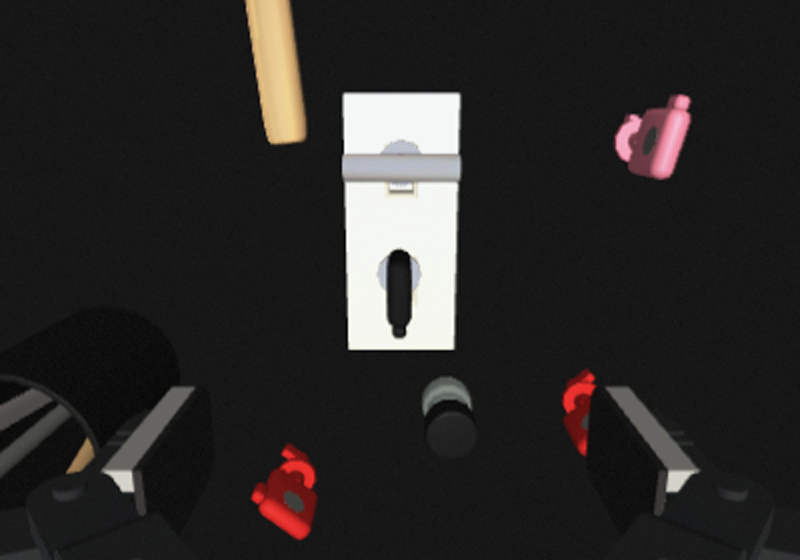

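The key stands upright in socket1 at crop (399,273), down on its shoulder within 1 to 2 mm of where it started, with the nib towards +x. Everything else is where it was.

```bash
python3 -c "
from plant import *
print(finish_job())"
```

```text
the job is handed in; nothing more can be done
None
```

I reset the switch with the black flat-headed key and handed the job in at about 29 s. The key was pushed fully home, turned clockwise to its stop (about 0.17 N m), turned back home, drawn out and stood back in its socket; the judging result was not shown.

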